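# Start the ember-pit blower from its switch rail

### The arm

A 6-joint arm with a two-finger parallel gripper is mounted at the origin on a cart in front of the work surface, level with it; the furniture and walls round the work are solid. World frame = base frame: x ahead of the robot, y to its left, z up, the work surface at z = 0. Lengths are in m, angles in rad, forces in N, time in s.
With the tool pointing down it reaches from about 0.275 to 0.825 m from the base axis. Payload 4.9 kg.
Tool frame: the origin (TCP) lies midway between the tips of the shut fingers; the grasp point (between the pads) lies 19 mm behind it (bot.grip_depth is the distance from the TCP to the grasp point, in m); z points along the fingers, y is the line along which they close (so a half turn about z gives the same grasp; the last joint's range is limited). The gripper opens to 85 mm and grips with 20 to 120 N. Pads are 22 mm wide; open, the fingers measure 114 mm over their backs; the gripper's body (76 mm by 85 mm) begins 54 mm behind the grasp point. The pads swing forward as they close: fully open they stand 13 mm farther back than shut.
Start: joints at [1.022, 0.326, -0.193, 1.052, 0, 1.437], TCP at [0.222, 0.503, 0.231] pointing down, gripper open.
Joint ranges: [-2.65, 2.65], [-0.97, 1.79], [-1.3, 1.35], [-1.93, 2.1], [-1.47, 1.37], [-3.14, 3.14]. Speed limits (rad/s): [2.57, 2.57, 3.14, 3.14, 3.14, 3.14].

### API

Orientations are given as a unit quaternion [w, x, y, z].
In Python, from cell import bot gives the robot as it stands. Calls block until the motion is done:
- bot.move_pose(position, orientation): joint-space move of the TCP to a pose.
- bot.move_linear(position, speed=0.15, rotation=None, until_force=None): straight line of the TCP; rotation=None keeps the orientation; speed is the mean speed in m/s. With until_force (N) it stops when the force on the tool has changed by that much, and returns True; else False.
- bot.goto_joints(angles): joint-space move.
- bot.set_gripper(opening, grasp_force=None): opening from 0.0 (shut) to 1.0 (fully open); grasp_force is the grip in N (None keeps the last); returns when the fingers have stopped.
- bot.wait(seconds).
- bot.solve_ik(position, orientation): joint angles nearest the present ones, or None.
- bot.camera(name): name is "side" or "top"; returns the picture (400x640x3 uint8, red, green, blue); there is no depth.
- bot.calibration(name): a dict with "mtx" (3x3 intrinsics, pixels), "extrinsics" (4x4, takes a point from world to camera coordinates). Camera axes: x right, y down, z forward; pixel columns grow to the right and rows downward; lengths in m; the calibration is good to about 2 mm. A picture is of the moment at which its call begins. calibration takes no time and is no camera call.
A pose or a line that the arm cannot do raises bot.PlanningError and nothing moves.
- bot.close_job(): hands the job in; it is judged then, once.
Trained networks look in the newest picture that a camera, given by its name, has taken for a name from the list of things; names that differ only in an ending like _2 or _b are one class to them, and where a whole thing is asked for, a point or a joint stands for the part that bears it (a point fixed in the world has none). Each returns a list of dicts, best first, with "confidence" (0 to 1); they miss things now and then, are a little off and sometimes report something else, mostly with a low value. They report only what shows in the picture. A call takes as long as a camera call.
- bot.search_frame(camera, thing): "bbox" ([left, top, width, height] in pixels, round what is visible of it).
Readings, each from a call of its own:
- bot.read_clock(): time.
- bot.read_joint_positions(): joint angles.
- bot.read_joint_vel(): joint speeds.
- bot.read_joint_efforts(): joint torques, N m.
- bot.read_position(): TCP position.
- bot.read_tool_rot(): TCP orientation.
- bot.read_ft_force(): force on the tool from outside, world axes, zero at the start.
- bot.read_moment(): the same for the moment, N m.
- bot.read_gripper_width(): opening from 0.0 (shut) to 1.0 (fully open).
- bot.read_finger_force(): force on a finger pad.
Only numpy, scipy, OpenCV 4.12 (cv2) and the standard library are available. Lean on these libraries where they do the work, as an engineer would, in place of code of your own. Each camera call takes 0.05 s, during which the arm holds its last target. There are 200 camera calls.

### The job

Start the stall's ember-pit blower from the switch rail on the counter, pressing gently with the fingertips: tip the wide mains paddle fully on by pressing down its ribbed far half, then tip the narrow fan paddle fully on in the same way, and only then press the round start button down to its stop. The start button is a hold-to-run button, so finish while still holding it down. Do not press the square bell key, and leave the egg in its dish and the other things round the rail where they are.

Things in the scene. Friction and masses are not known exactly. Their poses are not given: they have to be found in the camera images.
- rail: fixed aluminium mounting plate 92 x 384 x 12 mm (x, y, z) lying on the counter, origin at the centre of its underside, x away from the robot, y along its length; turned up to 0.2 rad. In a row along its y, 75 mm apart, it carries four grey switch housings and one egg dish, in an order that changes.
- main_box: grey housing 80 x 68 x 30 mm (x, y, z) fixed on the rail; origin at the centre of its underside, 12 mm above the counter; x away from the robot. It carries the mains switch, the WIDE paddle. Black paddle 57 mm long (x), 50 mm wide (y), a shallow V hinged along y 41 mm above the underside; when off its far half (+x, three ribs) is up. The top of a lowered half stays 10 mm above the housing.
- main (a joint): tilt of the wide mains paddle, rad: 0 = off (ribbed half up; starts 0 to 0.03), 0.44 = fully on (ribbed half down, at its stop). No spring, it stays where left; pressing 17 mm from the axis takes about 4 N and 8 mm of travel
- main_push (a point): top surface of the wide mains paddle, middle of its ribbed far half, 17 mm from the axis (moves with the paddle); press here, downward. About 62 mm above the counter when off
- fan_box: grey housing 80 x 68 x 30 mm (x, y, z) fixed on the rail; origin at the centre of its underside, 12 mm above the counter; x away from the robot. It carries the fan switch, the NARROW paddle. Black paddle 57 mm long (x), 22 mm wide (y), a shallow V hinged along y 41 mm above the underside; when off its far half (+x, three ribs) is up. The top of a lowered half stays 10 mm above the housing.
- fan (a joint): tilt of the narrow fan paddle, rad: 0 = off (ribbed half up; starts 0 to 0.03), 0.44 = fully on (ribbed half down, at its stop). No spring, it stays where left; pressing 17 mm from the axis takes about 4 N and 8 mm of travel
- fan_push (a point): top surface of the narrow fan paddle, middle of its ribbed far half, 17 mm from the axis (moves with the paddle); press here, downward. About 62 mm above the counter when off
- start_box: grey housing 80 x 68 x 30 mm (x, y, z) fixed on the rail; origin at the centre of its underside, 12 mm above the counter; x away from the robot. It carries the start button, a ROUND domed black cap 36 mm across standing 18 mm above the housing's top
- start (a joint): depth of the round start button in m: 0 = up, 0.008 = down at its stop. Sprung: 1.5 N to begin, 5.5 N at the stop; it comes up when let go
- start_top (a point): top centre of the round start button (moves with it), 60 mm above the counter when up; press here, downward
- bell_box: grey housing 80 x 68 x 30 mm (x, y, z) fixed on the rail; origin at the centre of its underside, 12 mm above the counter; x away from the robot. It carries the bell key, a SQUARE flat black key 36 x 36 mm standing 16 mm above the housing's top; not part of the job, leave it alone
- bell (a joint): depth of the square bell key in m: 0 = up, 0.008 = down; same spring as the start button
- dish_box: fixed white dish 64 mm across and 18 mm high on the rail, origin at the centre of its underside; holds the sample egg
- sample_egg: loose tan egg about 51 x 43 x 40 mm lying in the dish, its top about 57 mm above the counter; origin at its underside; leave it alone
- vial: loose brown bottle 25 mm across, 78 mm high, standing behind the left half of the rail; origin at its underside; leave it alone
- spoon: loose teaspoon 134 x 27 x 12 mm lying behind the right half of the rail; leave it alone
- cup: loose steel cup 77 mm across, 101 mm high, at the left; leave it alone
- shaker: loose glass shaker 41 mm across, 87 mm high, at the left; leave it alone
- toothpicks: loose bundle of toothpicks in a glass, 45 mm across, 72 mm high, at the left; leave it alone
- tape: loose roll of tape 96 mm across, 48 mm high, at the right; leave it alone
- pen: loose marker pen 135 mm long, 17 mm thick, lying at the right; leave it alone. Further right stands a fixed green cash box with raised lid, under 0.25 m high: swing in above it

How it is judged:
On the way, in this order (a step that is already met when the one before it is completed fails the run):
1. the wide mains paddle is on (value of joint main above 0.36 rad), for 0.2 s.
2. the narrow fan paddle is on (value of joint each of main, fan above 0.36 rad), for 0.2 s.
3. the start button is held down (all of step 2 and value of joint start above 0.0055 m and contact force between the fingers and start_box above 1 N), for 0.3 s.
At the end, for the whole second after the job is handed in: Both paddles are on (over 0.36 of 0.44 rad) and the fingers still hold the start button down (over 5.5 of 8 mm, with over 1 N) (all of step 3); the arm keeps its last pose, push and grip.
It fails at once if the fan paddle is tipped before the mains paddle is on (value of joint fan above 0.15 rad and value of joint main below 0.36 rad).
It fails at once if the start button is pressed before both paddles are on (value of joint start above 0.002 m and value of joint any of main, fan below 0.36 rad).
It fails at once if the square bell key is pressed (value of joint bell above 0.003 m).
It fails at once if a switch housing is pushed hard (over 40 N) (contact force between the arm and main_box above 40 N or contact force between the arm and fan_box above 40 N or contact force between the arm and start_box above 40 N or contact force between the arm and bell_box above 40 N).
It fails at once if a bystander is moved or lifted more than 20 mm (distance of any of sample_egg, vial, spoon, cup, shaker, toothpicks, tape, pen from where it was at the start of the episode above 0.02 m).
It also fails if it takes over 40 s, if anything falls off the work surface, if the arm or the gripper's body presses on something with over 40 N, if the wrist force passes 120 N, or if a joint passes its speed limit or range.

## Working session

There is one attempt and no reset: what is moved stays moved. The work goes in short steps, each a Python script; the robot and the scene stay as the last script left them, time stands still between calls to the robot, and variables do not carry over. Pictures are saved under pics/ and viewed, at most 10 in all, crops included, and the job is handed in when it is done.

```bash
mkdir -p pics
python3 - <<'E'
from cell import bot
import cv2
for c in("top","side"):
    im=bot.camera(c); cv2.imwrite(f"pics/{c}0.png",im[:,:,::-1])
    k=bot.calibration(c); print(c,k["mtx"].tolist(),k["extrinsics"].round(4).tolist())
    for t in["main_box","fan_box","start_box","bell_box","dish_box","main","fan","start","bell","sample_egg","rail","vial"]:
        print(t,[(d["bbox"],round(d["confidence"],2)) for d in bot.search_frame(c,t)[:2]])
print(bot.read_tool_rot(),bot.read_clock())
E
```

```text
top [[509.4308111064745, 0.0, 316.2412326514749], [0.0, 509.4308111064745, 206.78855453345938], [0.0, 0.0, 1.0]] [[0.0153, -0.9999, 0.0032, 0.0074], [-0.9897, -0.0156, -0.1424, 0.5495], [0.1424, -0.001, -0.9898, 1.4757], [0.0, 0.0, 0.0, 1.0]]
main_box [([254.4, 207.1, 23.1, 34.6], 0.81)]
fan_box [([276.6, 208.5, 26.2, 27.9], 0.81), ([304.7, 200.4, 24.7, 32.7], 0.22)]
start_box [([304.1, 201.6, 22.8, 28.0], 0.64)]
bell_box [([327.8, 202.1, 25.8, 30.2], 0.89)]
dish_box [([230.2, 219.0, 24.1, 19.6], 0.74)]
main [([256.2, 210.7, 16.6, 24.0], 0.77), ([175.0, 198.8, 18.4, 18.6], 0.73)]
fan []
start []
bell [([333.5, 206.2, 12.2, 19.2], 0.66)]
sample_egg [([230.6, 219.2, 20.9, 19.0], 0.51)]
rail [([228.2, 206.3, 124.6, 41.1], 0.64)]
vial [([329.1, 200.6, 23.4, 30.3], 0.72), ([284.1, 211.2, 11.2, 15.4], 0.22)]
side [[382.3810481570261, 0.0, 323.34645244708366], [0.0, 382.3810481570261, 200.12144063186798], [0.0, 0.0, 1.0]] [[-0.9033, -0.4286, -0.0162, 0.5139], [-0.1895, 0.4327, -0.8814, 0.1327], [0.3848, -0.7931, -0.4721, 0.9717], [0.0, 0.0, 0.0, 1.0]]
main_box [([302.6, 218.1, 34.5, 32.8], 0.7)]
fan_box [([316.0, 208.0, 31.1, 24.4], 0.58)]
start_box [([321.7, 198.1, 29.5, 17.6], 0.8), ([294.5, 208.9, 6.5, 26.4], 0.3)]
bell_box [([328.7, 183.9, 27.1, 22.7], 0.82), ([303.4, 218.3, 33.2, 30.5], 0.22)]
dish_box [([318.4, 207.6, 21.0, 12.4], 0.47)]
main [([310.4, 214.4, 22.9, 20.4], 0.58)]
fan [([318.1, 205.3, 19.6, 11.0], 0.5)]
start [([307.2, 214.9, 25.7, 18.2], 0.53), ([326.2, 198.5, 15.5, 6.7], 0.5)]
bell [([295.4, 208.9, 6.4, 26.9], 0.61)]
sample_egg [([299.3, 241.5, 21.6, 13.7], 0.52), ([343.8, 150.5, 26.0, 15.8], 0.41)]
rail [([291.6, 195.3, 67.1, 73.9], 0.58), ([302.6, 241.9, 21.1, 14.2], 0.38)]
vial [([292.6, 207.1, 11.8, 30.0], 0.76), ([329.8, 183.7, 24.6, 17.4], 0.54)]
[1.06894269e-05 2.05935374e-01 9.78565594e-01 6.86375083e-06] 1.3
```

Run:
```python
import cv2
a=cv2.imread("pics/top0.png")[170:270,180:380]
b=cv2.imread("pics/side0.png")[150:290,240:410]
cv2.imwrite("pics/top0c.png",cv2.resize(a,None,fx=4,fy=4,interpolation=cv2.INTER_CUBIC))
cv2.imwrite("pics/side0c.png",cv2.resize(b,None,fx=4,fy=4,interpolation=cv2.INTER_CUBIC))
```

```text
(no output)
```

View pics/top0c.png

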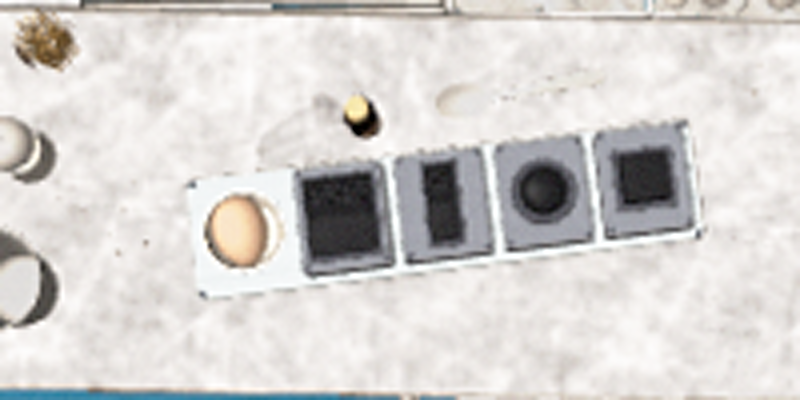

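View pics/side0c.png

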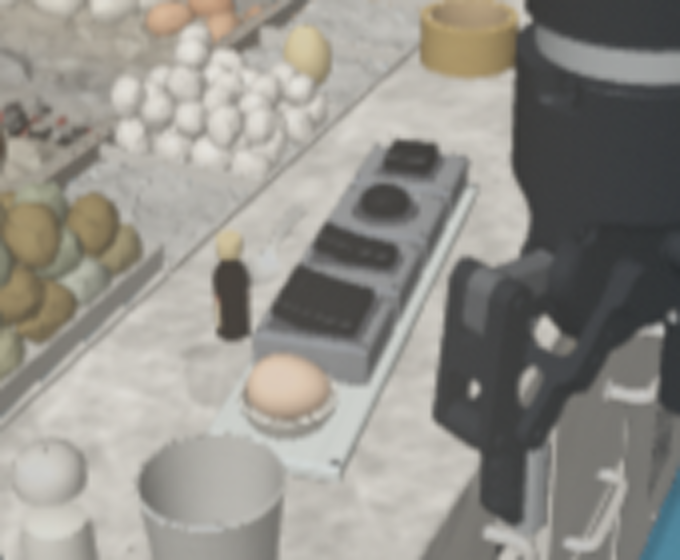

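View pics/top0.png

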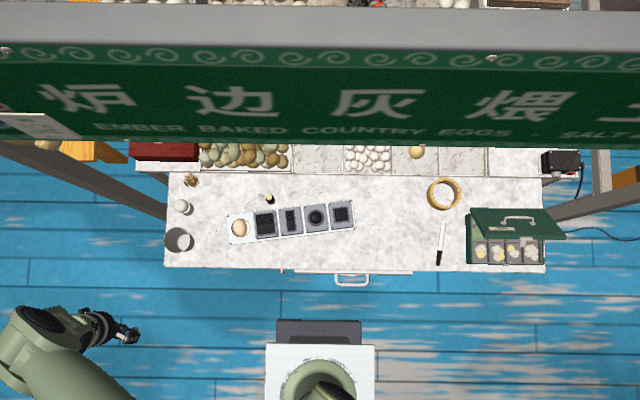

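The top crop shows, from left (+y) to right: egg dish (240,230), wide mains paddle (343,215), narrow fan paddle (440,203), round start button (544,190) and square bell key (643,177). The side crop confirms this order. The vial stands behind the mains/dish housings. I'll fit the rail pose using both views.

```bash
cat > fit.py <<'E'
from cell import bot
import numpy as np, cv2
from scipy.optimize import least_squares
K={c:bot.calibration(c) for c in("top","side")}
def proj(c,p):
    e=np.array(K[c]["extrinsics"]); return cv2.projectPoints(np.float64(p).reshape(-1,3),cv2.Rodrigues(e[:3,:3])[0],e[:3,3],np.array(K[c]["mtx"]),None)[0][:,0]
L=[((.046,.192,.012),"top",(190,184)),((-.046,.192,.012),"top",(203,296)),((.046,-.192,.012),"top",(688,122)),((-.046,-.192,.012),"top",(700,236)),
((0,-.075,.060),"top",(544,187)),((0,-.15,.058),"top",(643,176)),
((-.046,.192,.012),"side",(335,470)),((-.046,-.192,.012),"side",(477,187)),((0,-.075,.060),"side",(385,198)),((0,-.15,.058),"side",(412,153)),
((-.04,.109,.042),"side",(368,352)),((.04,.109,.042),"side",(257,337))]
off={"top":(180,170),"side":(240,150)}
def res(q,z=None):
    c,s=np.cos(q[2]),np.sin(q[2]); r=[]
    for p,cam,uv in L:
        w=(q[0]+c*p[0]-s*p[1],q[1]+s*p[0]+c*p[1],p[2]+q[3])
        r.append(proj(cam,w)[0]-(np.array(uv)+.5)/4-off[cam]+.5)
    return np.ravel(r)
if __name__=="__main__":
    f=least_squares(res,[.5,.1,0,0],loss="soft_l1"); q=f.x; print(q.round(4)); print((res(q).reshape(-1,2)).round(1).tolist())
    c,s=np.cos(q[2]),np.sin(q[2])
    for n,p in dict(main=(.0185,.075),fan=(.0185,0),start=(0,-.075)).items(): print(n,(q[0]+c*p[0]-s*p[1]).round(4),(q[1]+s*p[0]+c*p[1]).round(4))
E
python3 fit.py
```

```text
[ 0.5078  0.0914  0.1387 -0.0049]
[[-0.8, -1.4], [-1.0, 0.8], [0.3, -1.2], [1.4, 0.2], [0.1, 0.2], [0.6, -0.1], [0.9, 0.9], [0.7, 0.2], [0.2, -1.2], [-0.0, -0.2], [-0.1, 1.0], [-1.8, -0.1]]
main 0.5157 0.1682
fan 0.5261 0.0939
start 0.5181 0.0171
```

The fit is good to about 2–3 mm. Next: shut the gripper, hover over the mains paddle and check.

```bash
cat > h.py <<'E'
from cell import bot
import numpy as np, cv2
phi=np.pi/2+.1387/2
Q=[0,float(np.cos(phi)),float(np.sin(phi)),0]
P=dict(main=(.5157,.1682),fan=(.5261,.0939),start=(.5181,.0171))
def st(*a): print(*a,"pos",np.round(bot.read_position(),4),"F",np.round(bot.read_ft_force(),1),"t",bot.read_clock())
def crop(name,x0=240,y0=120,w=170,h=140):
    im=bot.camera("side")[y0:y0+h,x0:x0+w,::-1]; cv2.imwrite(f"pics/{name}.png",cv2.resize(im,None,fx=4,fy=4,interpolation=cv2.INTER_CUBIC))
E
python3 - <<'E'
from h import *
bot.set_gripper(0.0)
bot.move_pose([*P["main"],.2],Q); st("above")
bot.move_linear([*P["main"],.085],speed=.1); st("hover")
crop("hover")
E
```

```text
above pos [0.5155 0.1689 0.2001] F [ 0.6 -0.2  0.1] t 3.7083
hover pos [0.5162 0.1683 0.0856] F [0.6 0.4 0.7] t 5.0083
```

View pics/hover.png

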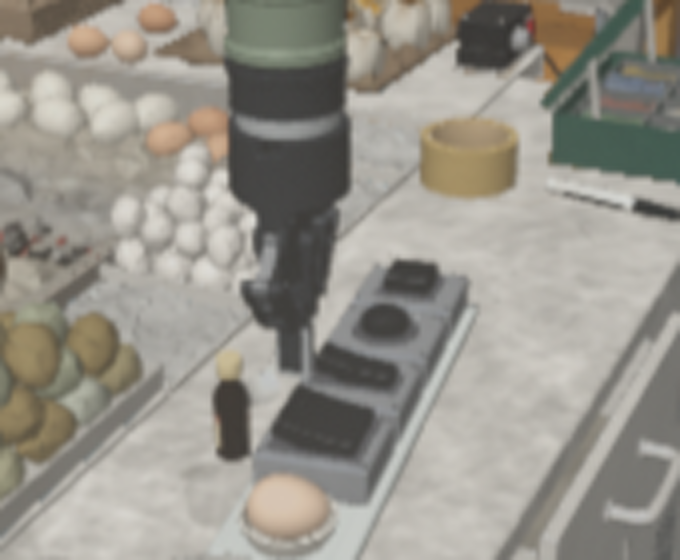

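The hover crop shows the fingertips at (292,370) just above the far half of the mains paddle, whose far edge runs (290,390)–(272,425). I'll check the fit against projections.

Run:
```python
from h import *
from fit import proj
im=cv2.imread("pics/hover.png")
f=lambda p:tuple(int(v) for v in ((proj("side",p)[0]-[240,120]+.5)*4))
print("tcp",f([.5162,.1683,.0856]))
q=(.5078,.0914,.1387);c,s=np.cos(q[2]),np.sin(q[2])
W=lambda x,y,z:(q[0]+c*x-s*y,q[1]+s*x+c*y,z)
for x in(.0285,-.0285):
  for y in (.1,.05): cv2.circle(im,f(W(x,y,.066 if x>0 else .052)),3,(0,0,255),-1)
cv2.circle(im,f([.5162,.1683,.0856]),3,(0,255,0),-1);cv2.circle(im,f(W(.0185,.075,.062)),3,(255,255,0),-1)
for x in(.0285,-.0285):
  for y in (.011,-.011): cv2.circle(im,f(W(x,y,.066 if x>0 else .052)),3,(0,0,255),-1)
for x in(.04,-.04):
  cv2.circle(im,f(W(x,.109,.042)),3,(255,0,255),-1)
cv2.imwrite("pics/h2.png",cv2.resize(im[300:560,180:480],None,fx=2,fy=2))
```

```text
tcp (295, 372)
```

View pics/h2.png

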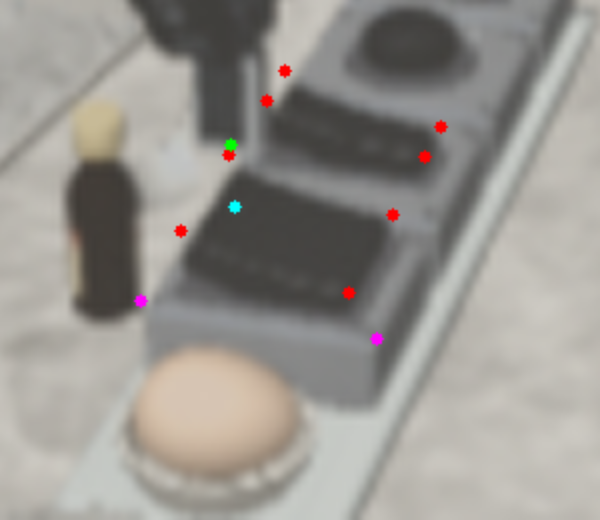

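```bash
cat > fit2.py <<'E'
import fit; from fit import *
g=lambda u,v:((180+u/2),(300+v/2)-120)  # h2 -> side0c coordinates
L=fit.L
for (x,y,z),uv,t in [((.0285,.1,.066),(187,250),(302,175)),((.0285,.05,.066),(238,172),(376,167)),((-.0285,.05,.052),(390,225),(380,252)),((-.0285,.1,.052),(350,312),(310,260))]:
    L+=[((x,y,z),"side",g(*uv)),((x,y,z),"top",t)]
for cams in(("top",),("side",),("top","side")):
    fit.L=[l for l in L if l[1] in cams]
    f=least_squares(lambda q:res([*q,0]),[.5,.1,.1],loss="soft_l1"); q=f.x; r=res([*q,0]).reshape(-1,2)
    print(cams,q.round(4),r.std(0).round(2),r.mean(0).round(2))
    c,s=np.cos(q[2]),np.sin(q[2])
    for n,p in dict(main=(.0185,.075),fan=(.0185,0),start=(0,-.075)).items(): print(n,(q[0]+c*p[0]-s*p[1]).round(4),(q[1]+s*p[0]+c*p[1]).round(4))
E
python3 fit2.py
```

```text
('top',) [0.5067 0.0911 0.1385] [0.93 0.78] [-0.05 -0.06]
main 0.5146 0.168
fan 0.525 0.0937
start 0.517 0.0168
('side',) [0.504  0.099  0.1441] [0.89 0.86] [-0.07 -0.08]
main 0.5116 0.1759
fan 0.5223 0.1017
start 0.5148 0.0248
('top', 'side') [0.5063 0.093  0.1404] [0.96 1.04] [-0.31 -0.63]
main 0.5141 0.1698
fan 0.5246 0.0956
start 0.5168 0.0187
```

```bash
sed -i 's/^P=.*/P=dict(main=(.5135,.1715),fan=(.5240,.0975),start=(.5160,.0205))/' h.py
cat >> h.py <<'E'
def press(n,z,F):
    bot.move_linear([*P[n],.076],speed=.06); st("pre")
    hit=bot.move_linear([*P[n],z],speed=.02,until_force=F); st(n,hit)
E
python3 - <<'E'
from h import *
press("main",.049,10)
bot.wait(.3); st("held")
bot.move_linear([*P["main"],.09],speed=.1); crop("m1"); st("up")
E
```

```text
pre pos [0.5129 0.1716 0.0755] F [0.4 0.9 0.2] t 5.375
main True pos [0.5155 0.1718 0.0554] F [-0.6 -0.8  5.3] t 6.3833
held pos [0.5155 0.1718 0.0553] F [-1.6 -0.5  6.9] t 6.6833
up pos [0.513  0.1714 0.0894] F [-1.6  0.4 -1.3] t 7.2333
```

View pics/m1.png

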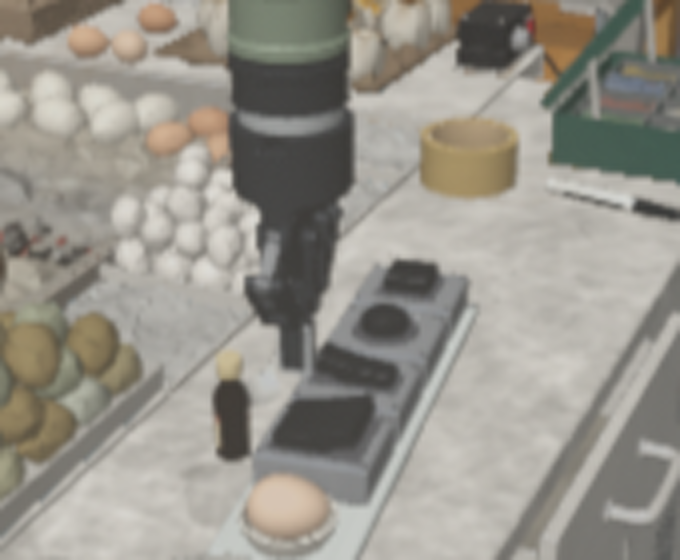

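The mains paddle has tipped: its near edge at (375,397) is now raised. The tip height leaves some doubt about "fully", so I'll press again more firmly.

Run:
```python
from h import *
bot.move_linear([*P["main"],.066],speed=.06)
hit=bot.move_linear([*P["main"],.046],speed=.02,until_force=20); st("main2",hit)
bot.wait(.3); st("held")
bot.move_linear([*P["main"],.09],speed=.1); crop("m2"); st("up")
```

```text
main2 True pos [0.5137 0.1715 0.0556] F [-2.  -0.5  8.8] t 8.425
held pos [0.5136 0.1715 0.0555] F [-2.2 -0.1  9.8] t 8.725
up pos [0.513  0.1714 0.0894] F [-0.2 -0.3 -0.6] t 9.275
```

View pics/m2.png

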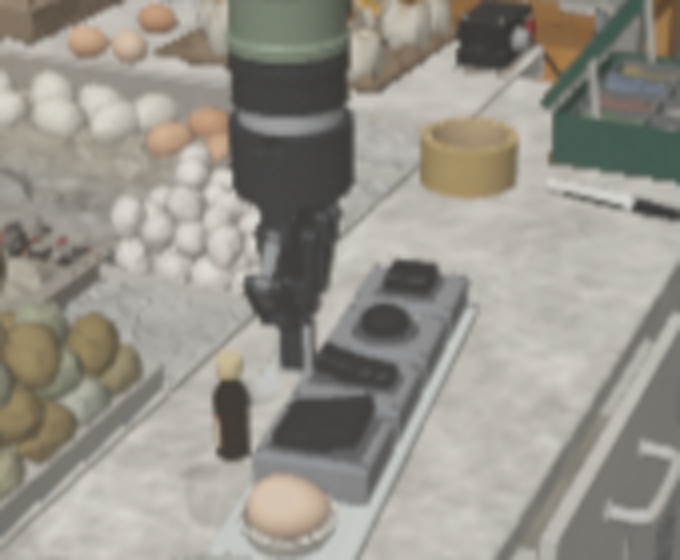

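The picture is unchanged and it stopped at the same height (55.5 mm) with twice the force, so the paddle is at its stop. Now the fan paddle.

Run:
```python
from h import *
bot.move_linear([*P["fan"],.09],speed=.1)
press("fan",.046,18)
bot.wait(.3); st("held")
bot.move_linear([*P["fan"],.09],speed=.1)
bot.move_linear([*P["start"],.09],speed=.1); crop("f1"); st("up")
```

```text
pre pos [0.5233 0.0978 0.0753] F [ 0.4 -0.1  0.4] t 10.5583
fan True pos [0.5261 0.0977 0.0553] F [-1.7  0.2  7.9] t 11.6083
held pos [0.526  0.0977 0.0553] F [-1.   0.4  8.8] t 11.9083
up pos [0.516 0.021 0.09 ] F [ 1.1 -0.2  0.5] t 13.3833
```

View pics/f1.png

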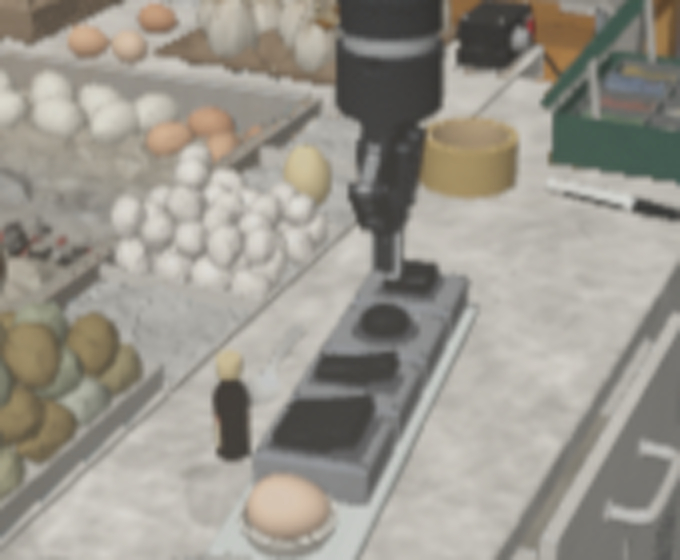

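The fan paddle has tipped like the mains (near edge raised at (395,357)), and the tip at (387,272) sits straight above the start button at (384,315). Now I press and hold it.

Run:
```python
from h import *
press("start",.045,18)
bot.wait(.5); st("held"); bot.wait(.3); st("held")
```

```text
pre pos [0.5154 0.0208 0.0753] F [-0.3  0.7  0.3] t 13.7667
start True pos [0.516  0.0205 0.0518] F [-2.7  0.2 10.1] t 14.9167
held pos [0.516  0.0205 0.0518] F [-2.  -0.4  9.4] t 15.4167
held pos [0.516  0.0205 0.0518] F [-2.  -0.2  9.3] t 15.7167
```

```bash
python3 -c "
from cell import bot
print(bot.close_job())"
```

```text
the job is handed in; nothing more can be done
None
```

I handed in the job with the mains and fan paddles tipped fully on, in that order, and the start button held down at its stop with about 9 N; the hand-in call gave no verdict.

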